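# Load the screw press and set its lever to the pointer

## Task

Slide the flat test bar along the bed of the hand-screw press until its end is fully home against the end stop. Then swing the press lever by its upright handle until the lever arm lines up with the brass set pointer under it, without running past the pointer. Do not move the pointer, leave the other things on the bench alone, and let go of everything.

Things in the scene. Friction and masses are not known exactly. Their poses are not given: they have to be found in the camera images.
- home (a point): Fixed point of the press: where the bar's centre must end, on the screw axis, 50 mm above the table. Axes are the press's own: x from the operator's (robot's) side to the column, y left along the bed, z up. Grey base: y -110 to 110, x -75 to 130 mm, 25 mm high. Steel bed on it: 50 mm wide, y -110 to 90 mm, top at 40 mm; guides 34 mm apart, 52 mm high over the table, y -100 to 60 mm.
- stop (a point): Middle of the end stop's face, 100 mm to the right (-y) of home, axes as there. The stop is a dark steel block at the right end of the bed, 50 mm wide, 15 mm thick, its top 67 mm above the table; the bar's right end must rest flat against its face.
- head (a point): Underside of the press's green head on the screw axis, 145 mm above the table; axes as home. The head spans y -32 to 32, x -32 mm to the column (x 70 to 125 mm), 145 to 195 mm above the table. A round ram, 26 mm across, hangs from it, lowest point 98 mm above the table at lever 0; it sinks 11 mm per rad of lever and never reaches the bar.
- bar_center (a point): Centre of the loose aluminium test bar, 200 mm long (its own y, along the bed), 30 mm wide, 20 mm high, 0.2 to 0.45 kg, lying on the bed between the guides, its left end (+y) sticking out to the left. Under 5 N slides it towards -y of home until its right end meets the end stop; its centre is then at home.
- hub (a point): Point on the lever's and pointer's common vertical axis (the screw axis), 213 mm above the table, at the lever arm's mid height. Axes as home. The dark hub is 44 mm across and its top, with the screw end, 241 mm above the table.
- lever_post (a point): Middle of the lever's handle, 250 mm above the table, 130 mm from the screw axis: an upright round wooden post, 24 mm across, 207 to 275 mm above the table, at the end of the 14 mm wide, 12 mm thick steel lever arm. Its x axis points outward along the arm, z up. The lever turns level; about 2 N at the post moves it, and it stays where it is left.
- pointer_tip (a point): Outer tip of the flat brass set pointer, 163 mm from the screw axis, 203 mm above the table; it is 8 mm wide (23 mm at the tip), 3 mm thick, level, 2 mm below the lever arm, which passes over it. Its x axis points outward along it, z up; a lever short of it lies on its +y side. It is stiff (1 N m) and must stay where it is.
- lever (a joint): Lever angle in rad: 0 = swung fully to the right, pointing 0.95 rad to the right of the direction from the screw axis to the operator (-x of home), and grows clockwise as seen from above (towards the left), up to 1.9. It starts well short of the pointer.
- pointer (a joint): Set pointer's angle in rad, with the same zero and sense as lever; the lever lines up with it when both read the same.
- spring_tall: Bystander: coil spring standing on end, 41 mm across, 75 mm high, below the lever side of the press; origin at its underside. Leave alone.
- spring_short: Bystander: coil spring standing on end, 49 mm across, 60 mm high; origin at its underside. Leave alone.
- dish: Bystander: open steel dish, 110 mm across, 35 mm high, on the table right of the press; origin at its underside. Leave alone.
- weight: Bystander: steel calibration weight with a knob, 64 mm across, 78 mm high, on the table beyond and left of the press; origin at its underside. Leave alone.
- platen: Bystander: steel compression platen lying disc down, 90 mm across, with a 32 mm stem, 65 mm high; origin at its underside. Leave alone.
- screwdriver: Bystander: screwdriver lying flat on the table; origin at its underside. Leave alone.
Mind the look-alikes: they are no part of the job. There is more than one size of the part that bears bar_center; the job needs the smallest.

How it is judged:
By the outcome, as a careful person would: the job done as asked, in the order asked, and still so for the second after the job is handed in, with the robot touching nothing.
It also fails if it takes over 58 s, if anything falls off the work surface, if the arm or the gripper's body presses on something with over 40 N, if the wrist force passes 120 N, or if a joint passes its speed limit or range.

## Robot

A 6-joint arm with a two-finger parallel gripper is mounted at the origin on the work surface. World frame = base frame: x ahead of the robot, y to its left, z up, the work surface at z = 0. Lengths are in mm, angles in degrees, forces in N, time in s.
With the tool pointing down it reaches from about 350 to 850 mm from the base axis. Payload 8.1 kg.
Tool frame: the origin (TCP) lies between the finger pads; the fingertips stand 11 mm ahead of it and the grasp point (between the pads) lies 8 mm behind it; z points along the fingers, y is the line along which they close (so a half turn about z gives the same grasp; the last joint's range is limited). The gripper opens to 85 mm and grips with 20 to 120 N. Pads are 22 mm wide; open, the fingers measure 114 mm over their backs; the gripper's body (76 mm by 85 mm) begins 54 mm behind the grasp point. The pads swing forward as they close: fully open they stand 13 mm farther back than shut.
Start: joints at [71.54, 7.471, 85.268, -0, 87.261, -4.893], TCP at [140.733, 583.266, 242.292] pointing down, gripper open.
Joint ranges: [-169.43, 169.43], [-51.17, 129.36], [1.28, 143.12], [-76.62, 256.62], [0, 156.53], [-152.29, 152.29]. Speed limits (degrees/s): [136.94, 136.94, 159.86, 180, 180, 180].

## Interface

Orientations are given as [roll, pitch, yaw] about the fixed x, y, z axes, in that order (R = Rz(yaw) Ry(pitch) Rx(roll)).
In Python, from bench import r, snapshot, get_calibration gives the robot as it stands.
- The arm moves only by the tool step_arm, never from a script. Its argument "rows" is a list of rows, each a list of 2 entries, a list of its own where there are three numbers: the shift along the tool's x, y, z in mm, then the turn about the tool's z in degrees. In form: [[[tx, ty, tz], yaw], ...]. A call has 1 to 12 rows; each row is the pose to reach, as a shift and turn from the pose commanded when the call began, along the tool's axes at that moment; what a row does not reach only later rows make up. A row lasts 1/10 s, in which the tool goes at most 50 mm and 8.59 degrees, less where a joint would pass 70% of its speed; a pose out of reach is approached as far as the arm can. A call with a gripper value outside its range is refused whole. "fingers" is the opening, from 0 (shut) to 1 (fully open), set as the call begins (left out, the last holds). The fingers move at their own pace and stop on an object; "squeeze" is the grip in N (left out, the last holds). Time passes only in rows, so rows that repeat a pose let the fingers close. It gives the time, the measured TCP pose, the force, the opening and the grip force at its end, in the units of the state.
- r.sense(): the state, without advancing time (a new reading comes with each control period).
- snapshot(name): name is "scene" or "top"; returns the picture (384x512x3 uint8, blue, green, red); there is no depth.
- get_calibration(name): a dict with "fovy" (degrees; the focal length in pixels is half the picture's height over the tangent of half this angle, whatever the lens; pixels are square), "cx", "cy" (the principal point, pixels), "eye" and "orientation" of the camera in the world. Camera axes: x right, y up, looking along -z (the intrinsics and any distortion apply to the point x, -y, -z); pixel columns grow to the right and rows downward; lengths in mm; the calibration is good to about 2 mm. A picture is of the moment at which its call begins. get_calibration takes no time and is no camera call.
- r.hand_in(): hands the job in; it is judged then, once.
The state is a dict: "time": time; "joint_pos": joint angles; "qd": joint speeds; "joint_efforts": joint torques, N m; "tool_pos": TCP position; "tcp_rot": TCP orientation; "ft_force": force on the tool from outside, world axes, zero at the start; "wrist_torque": the same for the moment, N m; "finger_gap": finger opening in mm; "grip_force": force on a finger pad.
Only numpy, scipy, OpenCV 4.12 (cv2) and the standard library are available. Lean on these libraries where they do the work, as an engineer would, in place of code of your own. Each camera call takes 0.05 s, during which the arm holds its last target. There are 200 camera calls.

## Working session

There is one attempt and no reset: what is moved stays moved. The work goes in short steps, Python scripts to look and compute and a tool call to move; the robot and the scene stay as the last step left them, time stands still between calls to the robot, and variables do not carry over. Pictures are saved under pics/ and viewed, at most 10 in all, crops included, and the job is handed in when it is done.

Besides the shell and the picture viewer there is one more tool, called in YAML: its name, and indented under it one key for each argument. step_arm: Moves the arm, as the interface text tells. Its arguments: {"type":"object","properties":{"rows":{"type":"array"},"fingers":{"type":"number"},"squeeze":{"type":"number"}},"required":["rows"]}

```bash
mkdir -p pics
python3 - <<'E'
from bench import r,snapshot,get_calibration
import cv2
for n in("scene","top"):
    cv2.imwrite(f"pics/{n}0.png",snapshot(n)); print(n,get_calibration(n))
print(r.sense())
E
```

```text
scene {'fovy': 45.61082878486682, 'cx': 257.55707200896995, 'cy': 178.92594552296987, 'eye': array([1246.70603178,  536.14295679,  877.52266157]), 'orientation': array([ 51.49375514,   1.11121352, 123.49988846])}
top {'fovy': 51.443698544931046, 'cx': 258.17199675347297, 'cy': 195.96958189370818, 'eye': array([ 426.74551599,   51.5124911 , 1267.03021488]), 'orientation': array([  4.48991327,  -1.04166785, -91.38767028])}
{'time': 0.1, 'joint_pos': array([ 7.15391110e+01,  7.51002625e+00,  8.53247579e+01,  9.51208218e-04,
        8.72610989e+01, -4.89219319e+00]), 'qd': array([ 0.05466691, -0.11395484, -0.1889395 , -0.0120657 , -0.02118093,
       -0.04305636]), 'joint_efforts': array([ 1.30452918e-03, -5.70952463e+01, -5.01942050e+01, -1.43198117e-04,
        7.87998433e-03,  2.48701667e-05]), 'tool_pos': array([140.57662481, 582.80184106, 241.34071333]), 'tcp_rot': array([-1.79904547e+02, -9.12359956e-03,  1.66431250e+02]), 'ft_force': array([ 0.64893667, -0.27585394, -0.47027794]), 'wrist_torque': array([ 0.01023534, -0.0177232 ,  0.03476654]), 'grip_force': 0.0, 'finger_gap': 85.28483954200028}
```

View pics/scene0.png

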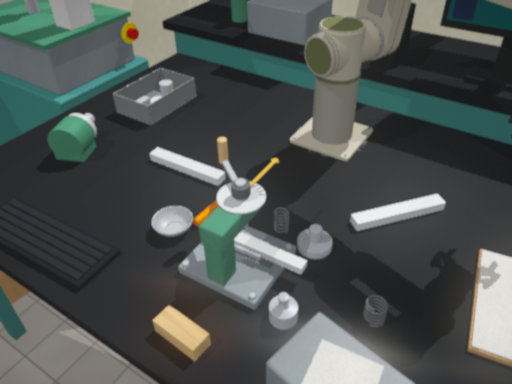

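View pics/top0.png

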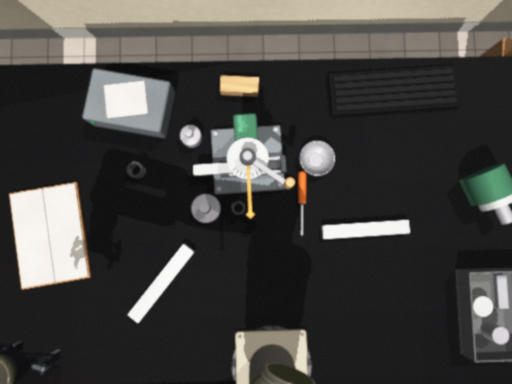

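The press sits at top (248,156). The candidates for the bar are the one on the bed (top 205,170; scene 275,252), a loose one at top (160,283)/scene (398,212), and another at top (366,229)/scene (187,165). I choose the one on the bed, which is the smallest and lies between the guides. The wooden post is at top (290,183)/scene (222,150), and the brass pointer tip is at top (250,215)/scene (276,161). I'll check this in a close crop.

```bash
cat > h.py <<'E'
import numpy as np, cv2
from scipy.spatial.transform import Rotation as Ro
from bench import r,snapshot,get_calibration
def cam(n):
    c=get_calibration(n); f=192/np.tan(np.radians(c['fovy']/2))
    return c,f,Ro.from_euler('xyz',c['orientation'],degrees=True).as_matrix()
def ray(n,p):
    c,f,R=cam(n); d=R@np.array([(p[0]-c['cx'])/f,-(p[1]-c['cy'])/f,-1]); return c['eye'],d/np.linalg.norm(d)
def onz(n,p,z):
    e,d=ray(n,p); return e+d*(z-e[2])/d[2]
def proj(n,X):
    c,f,R=cam(n); q=R.T@(np.asarray(X,float)-c['eye']); return np.array([c['cx']-f*q[0]/q[2],c['cy']+f*q[1]/q[2]])
def tri(a,b):
    (e1,d1),(e2,d2)=ray('scene',a),ray('top',b)
    s=np.linalg.lstsq(np.c_[d1,-d2],e2-e1,rcond=None)[0]; p,q=e1+d1*s[0],e2+d2*s[1]; return (p+q)/2,np.linalg.norm(p-q)
E
python3 - <<'E'
from h import *
a=cv2.imread('pics/top0.png')[110:225,180:320]; b=cv2.imread('pics/scene0.png')[130:305,140:320]
cv2.imwrite('pics/c1.png',cv2.resize(a,None,fx=5,fy=5,interpolation=cv2.INTER_CUBIC))
cv2.imwrite('pics/c2.png',cv2.resize(b,None,fx=3.4,fy=3.4,interpolation=cv2.INTER_CUBIC))
E
```

```text
(no output)
```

View pics/c1.png

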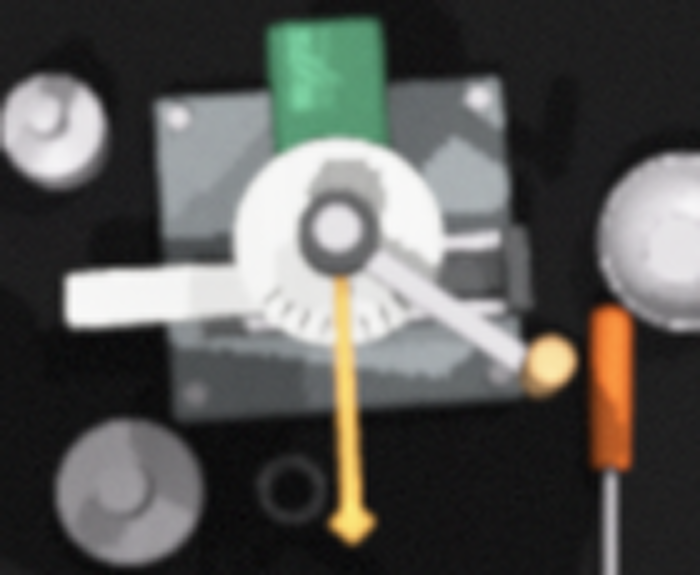

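View pics/c2.png

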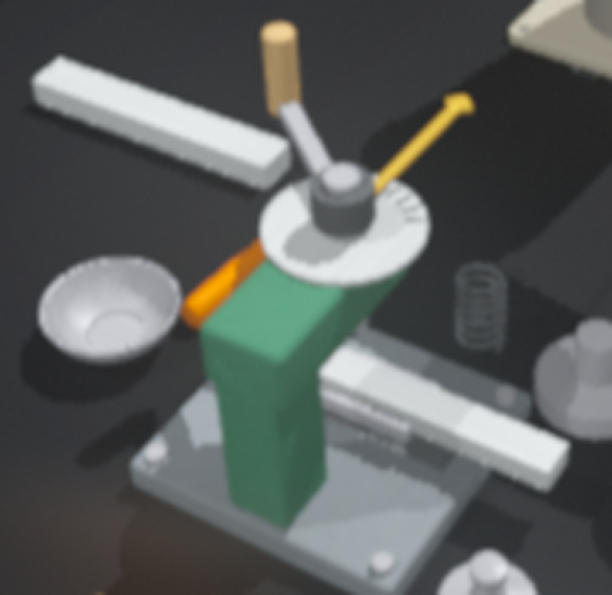

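The bar on the bed is confirmed: in crop 1 its left end is at (65,300), and the stop is the dark block at (517,268). The post top is at (552,358) and the pointer arrow tip at (352,545). The pointer is clear of the bar, and the lever lies to the right of the pointer.

Run:
```python
from h import *
np.set_printoptions(precision=1,suppress=True)
T=lambda x,y:((x+.5)/5-.5+180,(y+.5)/5-.5+110)
S=lambda x,y:((x+.5)/3.4-.5+140,(y+.5)/3.4-.5+130)
for n,p,z in[('hub',(337,228),241),('tip',(352,545),203),('post',(552,358),275),('barL',(63,275),60),('barR',(68,328),60),('c1',(155,98),25),('c2',(502,76),25),('c3',(525,392),25),('c4',(174,420),25),('stop a',(528,230),67),('stop b',(533,308),67),('st c',(503,230),67),('platen stem',(122,487),65),('spring',(291,488),75),('weight',(45,112),78)]:
    print(n,onz('top',T(*p),z))
for n,p,z in[('hub',(344,176),241),('post',(281,32),275),('tip',(474,100),203),('barfar',(570,446),60),('barnear',(545,470),60),('c1',(398,590),25)]:
    print('S',n,onz('scene',S(*p),z))
for n,a,b in[('hub',(344,176),(337,228)),('post',(281,32),(552,358)),('tip',(474,100),(352,545))]: print(n,tri(S(*a),T(*b)))
```

```text
hub [613.9  57.4 241. ]
tip [449.8  53.4 203. ]
post [539.5 -49.1 275. ]
barL [621.4 226.   60. ]
barR [588.8 223.4  60. ]
c1 [738.8 171.8  25. ]
c2 [748.7 -48.2  25. ]
c3 [546.9 -56.9  25. ]
c4 [534.2 163.   25. ]
stop a [642. -58.  67.]
stop b [594.  -59.6  67. ]
st c [642.3 -42.7  67. ]
platen stem [491.  191.3  65. ]
spring [487.5  89.3  75. ]
weight [718.2 233.1  78. ]
S hub [613.5  57.5 241. ]
S post [538.8 -47.4 275. ]
S tip [451.5  58.7 203. ]
S barfar [593.3 224.3  60. ]
S barnear [621.1 220.3  60. ]
S c1 [735.1 175.4  25. ]
hub (array([613.8,  57.5, 241.2]), np.float64(0.3301855266145061))
post (array([539. , -48.4, 274.9]), np.float64(1.8148995444185174))
tip (array([448.9,  55. , 200. ]), np.float64(3.767374993563254))
```

```bash
cat >> h.py <<'E'
HUB=np.array([613.7,57.5]); YAW=2.7
def loc(x,y): a=np.radians(YAW); return HUB+np.array([x*np.cos(a)-y*np.sin(a),x*np.sin(a)+y*np.cos(a)])
def goto(x,y,z,yaw):
    s=r.sense(); R=Ro.from_euler('xyz',s['tcp_rot'],degrees=True).as_matrix()
    R0=Ro.from_euler('xyz',[180,0,s['tcp_rot'][2]],degrees=True).as_matrix()
    t=R0.T@(np.array([x,y,z])-s['tool_pos']); dy=(s['tcp_rot'][2]-yaw+180)%360-180
    print('shift',t.round(1),'turn',round(dy,1),'t',s['time'],'F',s['ft_force'].round(1),'gap',round(s['finger_gap'],1),'pos',s['tool_pos'].round(1),s['tcp_rot'].round(1))
E
python3 -c "
from h import *
goto(*loc(0,196),150,92.7)"
```

```text
shift [-528.3 -211.5   91.3] turn 73.7 t 0.1 F [ 0.6 -0.3 -0.5] gap 85.3 pos [140.6 582.8 241.3] [-179.9   -0.   166.4]
```

step_arm:
  rows:
    - [[-528,-211,60],74]
    - [[-528,-211,60],74]
    - [[-528,-211,60],74]
    - [[-528,-211,60],74]
    - [[-528,-211,60],74]
    - [[-528,-211,60],74]
    - [[-528,-211,60],74]
    - [[-528,-211,60],74]
    - [[-528,-211,60],74]
    - [[-528,-211,60],74]
    - [[-528,-211,60],74]
    - [[-528,-211,60],74]
  fingers: 0
  squeeze: 20

```text
time: 1.3
tool_pos: [606.9, 250.6, 180.8]
tcp_rot: [-179.9, 0.1, 92.2]
ft_force: [-0.2, 0.4, -0.6]
finger_gap: -0.1
grip_force: 0.0
```

```bash
python3 -c "
from h import *
goto(*loc(0,196),57,92.7)"
```

```text
shift [  2.8  -2.4 123.8] turn -0.5 t 1.3 F [-0.2  0.4 -0.6] gap -0.1 pos [606.9 250.6 180.8] [-1.799e+02  1.000e-01  9.220e+01]
```

step_arm:
  rows:
    - [[3,-2,40],-0.5]
    - [[3,-2,80],-0.5]
    - [[3,-2,105],-0.5]
    - [[3,-2,123],-0.5]
    - [[3,-2,123],-0.5]

```text
time: 1.8
tool_pos: [599.9, 256.4, 55.5]
tcp_rot: [-179.7, 0.1, 92.9]
ft_force: [-0.4, 0.1, 0.0]
finger_gap: -0.0
grip_force: 0.0
```

Run:
```python
from h import *
goto(*loc(0,111),57,92.7)
a=snapshot('scene')[150:330,200:360]; cv2.imwrite('pics/s1.png',cv2.resize(a,None,fx=3.3,fy=3.3,interpolation=cv2.INTER_CUBIC))
```

```text
shift [-88.3   4.   -1.5] turn 0.2 t 1.8 F [-0.4  0.1  0. ] gap -0.0 pos [599.9 256.4  55.5] [-1.797e+02  1.000e-01  9.290e+01]
```

View pics/s1.png

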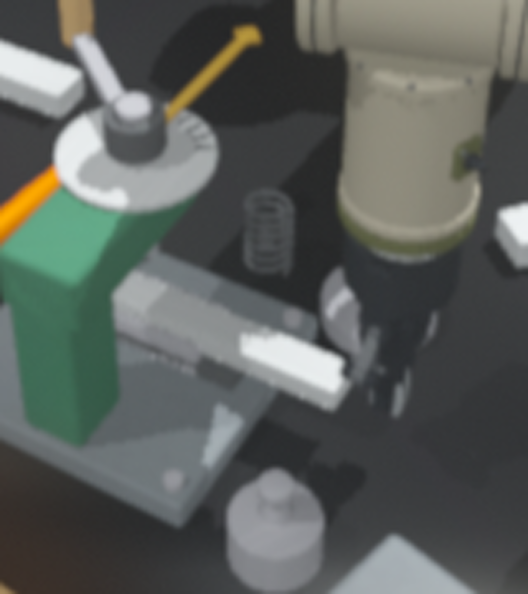

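The shut fingers stand left of the bar's end at crop (380,390), in line with it. The wrist clears the dial. Now I push.

step_arm:
  rows:
    - [[-10,4,-1],0]
    - [[-18,4,-1],0]
    - [[-24,4,-1],0]
    - [[-30,4,-1],0]
    - [[-36,4,-1],0]
    - [[-42,4,-1],0]
    - [[-48,4,-1],0]
    - [[-54,4,-1],0]
    - [[-60,4,-1],0]
    - [[-65,4,-1],0]
    - [[-70,4,-1],0]
    - [[-74,4,-1],0]

```text
time: 3.05
tool_pos: [610.1, 183.1, 60.3]
tcp_rot: [-180.0, 0.0, 92.9]
ft_force: [-0.2, 2.6, 1.4]
finger_gap: -0.0
grip_force: 1.3
```

Run:
```python
from h import *
goto(*loc(0,111),57,92.7)
```

```text
shift [-14.6  -2.4   3.3] turn 0.2 t 3.05 F [-0.2  2.6  1.4] gap -0.0 pos [610.1 183.1  60.3] [-180.     0.    92.9]
```

step_arm:
  rows:
    - [[-3,-2,2],0]
    - [[-6,-2,3],0]
    - [[-8,-2,3],0]
    - [[-10,-2,3],0]
    - [[-11,-2,3],0]
    - [[-12,-2,3],0]
    - [[-12,-2,3],0]

```text
time: 3.75
tool_pos: [608.5, 171.1, 57.0]
tcp_rot: [-180.0, 0.0, 92.9]
ft_force: [0.9, -0.1, -1.1]
finger_gap: -0.1
grip_force: 0.0
```

step_arm:
  rows:
    - [[-1,0,0],0]
    - [[-2,0,0],0]
    - [[-3,0,0],0]
    - [[-4,0,0],0]
    - [[-4,0,0],0]

```text
time: 4.25
tool_pos: [609.0, 169.0, 57.5]
tcp_rot: [180.0, -0.1, 93.0]
ft_force: [0.1, 8.2, -1.1]
finger_gap: 0.2
grip_force: 4.1
```

step_arm:
  rows:
    - [[-1,0,0],0]
    - [[-2,0,0],0]
    - [[-2,0,0],0]
    - [[-2,0,0],0]

```text
time: 4.65
tool_pos: [609.2, 168.9, 57.8]
tcp_rot: [179.9, -0.3, 93.0]
ft_force: [0.1, 15.2, -0.3]
finger_gap: -0.2
grip_force: 7.8
```

It is firmly against the stop: the force rises with no motion. I back off and lift.

step_arm:
  rows:
    - [[5,0,0],0]
    - [[15,0,0],0]
    - [[30,0,0],0]
    - [[45,0,-10],0]
    - [[60,0,-50],0]
    - [[60,0,-100],0]
    - [[60,0,-150],0]
    - [[60,0,-200],0]
    - [[60,0,-250],0]
    - [[60,0,-290],0]

```text
time: 5.65
tool_pos: [605.9, 226.5, 352.3]
tcp_rot: [179.8, -0.1, 93.0]
ft_force: [0.3, 0.1, 0.2]
finger_gap: -0.0
grip_force: 0.0
```

Run:
```python
from h import *
goto(400,250,347,54.8)
a=snapshot('top'); cv2.imwrite('pics/t2f.png',a); cv2.imwrite('pics/t2.png',cv2.resize(a[110:225,180:320],None,fx=5,fy=5,interpolation=cv2.INTER_CUBIC))
```

```text
shift [  34.1 -204.4    5.3] turn 38.2 t 5.65 F [0.3 0.1 0.2] gap -0.0 pos [605.9 226.5 352.3] [ 1.798e+02 -1.000e-01  9.300e+01]
```

View pics/t2.png

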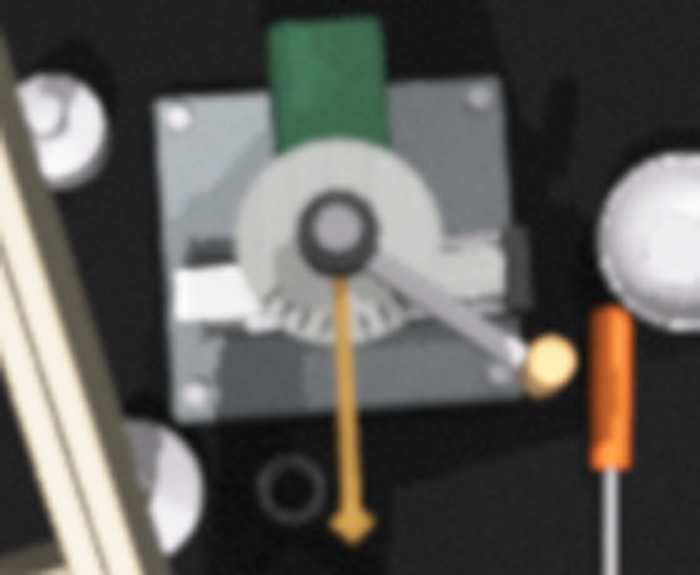

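The bar's right end now meets the stop at crop (503,270), and its left end is at (175,295). Next is the lever post.

```bash
python3 -c "
from h import *
goto(539.2,-48.4,345,54.8)"
```

```text
shift [-271.4  -82.4   15.3] turn 38.2 t 5.7 F [-0.3 -0.4  5.3] gap 0.3 pos [607.5 226.9 360.3] [179.2  -0.2  93. ]
```

step_arm:
  rows:
    - [[-271,-82,5],38]
    - [[-271,-82,5],38]
    - [[-271,-82,5],38]
    - [[-271,-82,5],38]
    - [[-271,-82,5],38]
    - [[-271,-82,5],38]
    - [[-271,-82,5],38]
    - [[-271,-82,5],38]
    - [[-271,-82,5],38]
  fingers: 0.7

```text
time: 6.6
tool_pos: [538.3, -48.2, 342.6]
tcp_rot: [180.0, -0.0, 55.0]
ft_force: [0.2, 0.4, -0.3]
finger_gap: 60.0
grip_force: 0.0
```

```bash
python3 -c "
from h import *
goto(539.2,-48.4,243,54.8)"
```

```text
shift [ 0.4  0.8 99.6] turn 0.2 t 6.6 F [ 0.2  0.4 -0.3] gap 60.0 pos [538.3 -48.2 342.6] [180.  -0.  55.]
```

step_arm:
  rows:
    - [[0,1,30],0]
    - [[0,1,60],0]
    - [[0,1,85],0]
    - [[0,1,97],0]
    - [[0,1,99],0]
    - [[0,1,99],0]

```text
time: 7.2
tool_pos: [539.3, -49.4, 244.0]
tcp_rot: [180.0, -0.0, 55.0]
ft_force: [-1.1, -0.3, 0.5]
finger_gap: 60.0
grip_force: 0.0
```

step_arm:
  rows:
    - [[0,0,0],0]
    - [[0,0,0],0]
    - [[0,0,0],0]
    - [[0,0,0],0]
    - [[0,0,0],0]
    - [[0,0,0],0]
  fingers: 0.15
  squeeze: 20

```text
time: 7.8
tool_pos: [539.5, -50.2, 244.8]
tcp_rot: [179.9, -0.1, 54.9]
ft_force: [-1.0, 1.8, 6.7]
finger_gap: 23.4
grip_force: 21.9
```

Run:
```python
from h import *
# pointer direction from brass pixels at z=203 (top, unoccluded t2f)
a=cv2.imread('pics/t2f.png'); h=cv2.cvtColor(a,cv2.COLOR_BGR2HSV)
m=cv2.inRange(h,(12,110,90),(32,255,255)); m[:,:240]=0;m[:,262:]=0;m[:160]=0;m[225:]=0
ys,xs=np.nonzero(m); P=np.array([onz('top',(x,y),203)[:2] for x,y in zip(xs,ys)])
print(len(P)); rows=[(y,xs[ys==y].mean()) for y in np.unique(ys)]
Q=np.array([onz('top',(x,y),203)[:2] for y,x in rows])
k=np.polyfit(Q[:,0],Q[:,1],1); ang=np.degrees(np.arctan2(-k[0],-1)); d=P.mean(0)-HUB
print('pointer line dir',ang,'y at hub',np.polyval(k,HUB[0]),'via hub',np.degrees(np.arctan2(d[1],d[0])),'xrange',Q[:,0].min(),Q[:,0].max())
far=Q[Q[:,0]<480].mean(0)-HUB; print('far via hub',np.degrees(np.arctan2(far[1],far[0])))
goto(539.2,-48.4,243,54.8)
```

```text
192
pointer line dir -178.3188011434306 y at hub 57.40913731854298 via hub -178.28136026805933 xrange 451.4232589556166 594.1223086098341
far via hub -178.4307519627974
shift [ 1.3 -1.2  1.8] turn 0.1 t 7.8 F [-1.   1.8  6.7] gap 23.4 pos [539.5 -50.2 244.8] [ 1.799e+02 -1.000e-01  5.490e+01]
```

step_arm:
  rows:
    - [[0.3,-9.1,0],4]
    - [[1.3,-18.1,0],8]
    - [[2.8,-27,0],12]
    - [[5,-35.8,0],16]
    - [[7.8,-44.5,0],20]
    - [[11.2,-52.9,0],24]
    - [[15.2,-61,0],28]
    - [[19.8,-68.9,0],32]
    - [[24.8,-76.4,0],36]
    - [[30.4,-83.6,0],40]
    - [[36.5,-90.3,0],44]
    - [[36.5,-90.3,0],44]

```text
time: 9.0
tool_pos: [485.4, 32.5, 244.7]
tcp_rot: [-180.0, -0.0, 10.8]
ft_force: [-7.3, 0.7, 9.5]
finger_gap: 23.4
grip_force: 22.2
```

Run:
```python
from h import *
s=r.sense(); p=s['tool_pos'][:2]-HUB; print(np.hypot(*p),np.degrees(np.arctan2(p[1],p[0])))
for a in(-174,-176,-178.3):
    t=HUB+130*np.array([np.cos(np.radians(a)),np.sin(np.radians(a))]); goto(*t,s['tool_pos'][2],a+180)
a=snapshot('top'); cv2.imwrite('pics/t3f.png',a); cv2.imwrite('pics/t3.png',cv2.resize(a[130:225,190:310],None,fx=5,fy=5,interpolation=cv2.INTER_CUBIC))
```

```text
130.68838461250607 -168.98512140815862
shift [  1.2 -11.4  -0. ] turn 4.8 t 9.0 F [-7.3  0.7  9.5] gap 23.4 pos [485.4  32.5 244.7] [-180.    -0.    10.8]
shift [  1.6 -15.9  -0. ] turn 6.8 t 9.0 F [-7.3  0.7  9.5] gap 23.4 pos [485.4  32.5 244.7] [-180.    -0.    10.8]
shift [  2.3 -21.   -0. ] turn 9.1 t 9.0 F [-7.3  0.7  9.5] gap 23.4 pos [485.4  32.5 244.7] [-180.    -0.    10.8]
```

step_arm:
  rows:
    - [[0.4,-5,0],2]
    - [[0.9,-9,0],4]
    - [[1.3,-12.5,0],5.5]
    - [[1.7,-15.9,0],6.8]
    - [[1.7,-15.9,0],6.8]
    - [[1.7,-15.9,0],6.8]

```text
time: 9.65
tool_pos: [483.5, 47.6, 244.7]
tcp_rot: [180.0, 0.1, 4.1]
ft_force: [-11.4, -0.2, 12.5]
finger_gap: 23.7
grip_force: 22.5
```

step_arm:
  rows:
    - [[0,0,0],0]
    - [[0,0,0],0]
    - [[0,0,0],0]
    - [[0,0,0],0]
    - [[0,0,-40],0]
    - [[0,0,-80],0]
    - [[0,0,-120],0]
    - [[0,0,-120],0]
    - [[-40,40,-120],0]
    - [[-80,80,-120],0]
    - [[-80,130,-120],0]
    - [[-80,170,-120],0]
  fingers: 0.7

```text
time: 10.85
tool_pos: [416.0, -128.9, 363.6]
tcp_rot: [180.0, -0.1, 4.2]
ft_force: [1.8, -0.6, 0.5]
finger_gap: 60.0
grip_force: 0.0
```

```bash
cat > m.py <<'E'
from h import *
import sys
n=sys.argv[1]
for c in('top','scene'):
    a=snapshot(c); cv2.imwrite(f'pics/{c}{n}f.png',a)
    b=a[130:225,190:310] if c=='top' else a[130:220,200:320]
    cv2.imwrite(f'pics/{c}{n}.png',cv2.resize(b,None,fx=6,fy=6,interpolation=cv2.INTER_CUBIC))
s=r.sense(); print(s['time'],s['tool_pos'])
E
python3 m.py 4
```

```text
10.95 [ 415.99823501 -132.88372668  362.47098857]
```

View pics/top4.png

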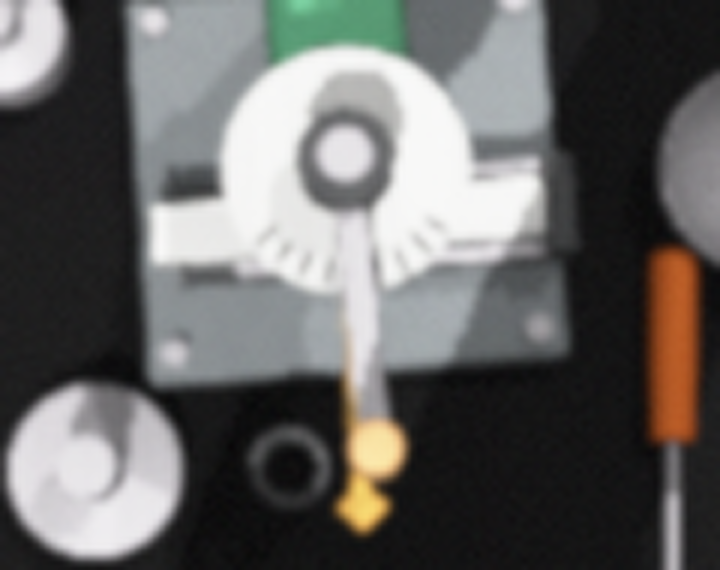

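The post top is at crop (379,448), still slightly right of the brass tip at (363,505), so the lever is short of the pointer as intended. I'll measure the remaining angle.

```bash
cat > m2.py <<'E'
from h import *
import sys
n=sys.argv[1]; an=lambda q:np.degrees(np.arctan2(*(q[:2]-HUB)[::-1]))
a=cv2.imread(f'pics/top{n}f.png'); h=cv2.cvtColor(a,cv2.COLOR_BGR2HSV).astype(int)
T=lambda x,y:((x+.5)/6-.5+190,(y+.5)/6-.5+130)
H,S,V=h[...,0],h[...,1],h[...,2]
w=(V>190)&(S>70)&(S<150)&(H>8)&(H<25); w[:195]=0;w[215:]=0;w[:,:240]=0;w[:,270:]=0
ys,xs=np.nonzero(w); print('post px',len(xs),xs.mean(),ys.mean(),'ang',an(onz('top',(xs.mean(),ys.mean()),275)),onz('top',(xs.mean(),ys.mean()),275))
b=(V>120)&(S>165)&(H>12)&(H<32); b[:207]=0;b[222:]=0;b[:,:235]=0;b[:,265:]=0
ys,xs=np.nonzero(b); print('tip px',len(xs),xs.mean(),ys.mean(),'ang',an(onz('top',(xs.mean(),ys.mean()),203)))
# steel arm rows
L=[]
for y in range(172,193):
    i=[x for x in range(238,262) if S[y,x]<50 and V[y,x]>130]
    print(y,i and (i[0],i[-1]),end=' ')
print(); s=r.sense(); print(s['tool_pos'],s['tcp_rot'][2])
for r_ in(200,203,206,208,210): print(r_,[tuple(h[r_,x]) for x in range(244,260)]) if len(sys.argv)>2 else 0
E
python3 m2.py 4 v
```

```text
post px 86 251.69767441860466 205.7674418604651 ang -176.06803280115219 [480.08506015  48.31614974 275.        ]
tip px 0 nan nan ang nan
172 (238, 261) 173 (238, 261) 174 (238, 261) 175 (238, 261) 176 (238, 261) 177 (238, 261) 178 (238, 261) 179 (238, 261) 180 (238, 261) 181 (238, 261) 182 (238, 261) 183 (238, 261) 184 (238, 261) 185 (238, 261) 186 (238, 261) 187 (238, 261) 188 (238, 261) 189 (238, 261) 190 (238, 261) 191 (244, 253) 192 (248, 252) 
[ 415.99823501 -132.88372668  362.47098857] 3.7399432446370704
200 [(np.int64(0), np.int64(12), np.int64(21)), (np.int64(0), np.int64(0), np.int64(20)), (np.int64(15), np.int64(94), np.int64(38)), (np.int64(17), np.int64(140), np.int64(91)), (np.int64(18), np.int64(137), np.int64(154)), (np.int64(17), np.int64(112), np.int64(189)), (np.int64(16), np.int64(89), np.int64(203)), (np.int64(16), np.int64(88), np.int64(217)), (np.int64(17), np.int64(91), np.int64(225)), (np.int64(16), np.int64(89), np.int64(224)), (np.int64(16), np.int64(94), np.int64(199)), (np.int64(16), np.int64(107), np.int64(141)), (np.int64(15), np.int64(99), np.int64(80)
[... 2523 characters left out ...]
(166)), (np.int64(20), np.int64(149), np.int64(229)), (np.int64(21), np.int64(143), np.int64(233)), (np.int64(19), np.int64(144), np.int64(203)), (np.int64(17), np.int64(133), np.int64(136)), (np.int64(15), np.int64(117), np.int64(94)), (np.int64(15), np.int64(103), np.int64(69)), (np.int64(15), np.int64(91), np.int64(45)), (np.int64(15), np.int64(55), np.int64(28)), (np.int64(90), np.int64(12), np.int64(22)), (np.int64(120), np.int64(13), np.int64(20)), (np.int64(135), np.int64(24), np.int64(21))]m2.py:10: RuntimeWarning: Mean of empty slice.
  ys,xs=np.nonzero(b); print('tip px',len(xs),xs.mean(),ys.mean(),'ang',an(onz('top',(xs.mean(),ys.mean()),203)))
  ret = ret.dtype.type(ret / rcount)
```

View pics/scene4.png

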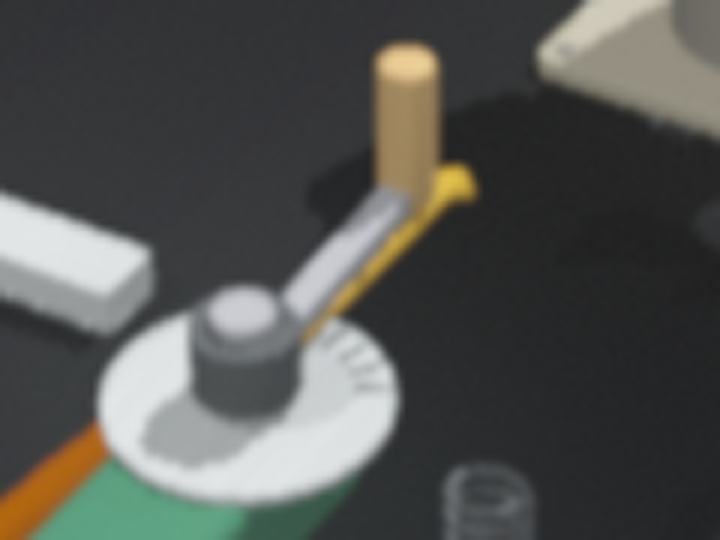

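The arm lies just to the right of the brass pointer, with a sliver of brass visible all along it. I'll refine both angles in both views.

```bash
cat > m3.py <<'E'
from h import *
import sys
an=lambda q:round(float(np.degrees(np.arctan2(*(q[:2]-HUB)[::-1]))),2)
def top(f,z,n,box,lo,hi):
    h=cv2.cvtColor(cv2.imread(f),cv2.COLOR_BGR2HSV); m=cv2.inRange(h,lo,hi); k=np.zeros_like(m); x0,x1,y0,y1=box; k[y0:y1,x0:x1]=1
    ys,xs=np.nonzero(m*k); c=(xs.mean(),ys.mean()); q=onz(n,c,z); print(f,n,len(xs),np.round(c,2),q.round(1),an(q)); return xs,ys
n=sys.argv[1]
top(f'pics/top{n}f.png',275,'top',(240,270,195,209),(17,60,236),(26,103,255))
top(f'pics/scene{n}f.png',275,'scene',(258,282,134,150),(8,60,200),(26,125,255))
# pointer: scene0, rows of brass, by column
for f,N in(('pics/scene0.png','scene'),('pics/t2f.png','top')):
    h=cv2.cvtColor(cv2.imread(f),cv2.COLOR_BGR2HSV); m=cv2.inRange(h,(12,90,70),(32,255,255)); k=np.zeros_like(m)
    if N=='scene': k[150:190,248:282]=1
    else: k[165:222,240:262]=1
    ys,xs=np.nonzero(m*k); P=np.array([onz(N,(x,y),204.5)[:2] for x,y in zip(xs,ys)])
    X=P-HUB; u,s,v=np.linalg.svd(X-X.mean(0)); d=v[0]*np.sign(-v[0][0]); print(N,'pointer',len(xs),'pca',np.degrees(np.arctan2(d[1],d[0])),'via hub',np.degrees(np.arctan2(*X.mean(0)[::-1])), 'far',np.degrees(np.arctan2(*X[X[:,0]<-130].mean(0)[::-1])))
E
python3 m3.py 4
```

```text
pics/top4f.png top 44 [252.11 204.2 ] [484.   47.2 275. ] -175.46
pics/scene4f.png scene 33 [267.45 140.18] [486.   46.8 275. ] -175.2
scene pointer 240 pca -178.06626495277632 via hub -177.97291305075248 far -177.98769712369167
top pointer 232 pca -178.3357450910438 via hub -178.32559714495608 far -178.28789465341558
```

```bash
python3 -c "
from h import *
goto(484,47.4,345,2.5)"
```

```text
shift [  79.6 -175.5   17.5] turn 1.2 t 10.95 F [-0.5  1.  -0.7] gap 59.6 pos [ 416.  -132.9  362.5] [1.799e+02 1.000e-01 3.700e+00]
```

step_arm:
  rows:
    - [[80,-175,10],1.2]
    - [[80,-175,10],1.2]
    - [[80,-175,10],1.2]
    - [[80,-175,10],1.2]
    - [[80,-175,10],1.2]
    - [[80,-175,10],1.2]
    - [[80,-175,10],1.2]

```text
time: 11.65
tool_pos: [484.0, 52.2, 353.1]
tcp_rot: [180.0, 0.0, 2.9]
ft_force: [-0.3, -0.6, 0.3]
finger_gap: 59.8
grip_force: 0.0
```

```bash
python3 -c "
from h import *
goto(484,47.4,244,2.5)"
```

```text
shift [ -0.2   4.8 109.1] turn 0.4 t 11.65 F [-0.3 -0.6  0.3] gap 59.8 pos [484.   52.2 353.1] [180.    0.    2.9]
```

step_arm:
  rows:
    - [[0,5,35],0]
    - [[0,5,70],0]
    - [[0,5,95],0]
    - [[0,5,107],0]
    - [[0,5,109],0]
    - [[0,5,109],0]
    - [[0,5,109],0]

```text
time: 12.35
tool_pos: [485.4, 47.3, 246.2]
tcp_rot: [180.0, -0.2, 2.9]
ft_force: [0.1, 0.6, 0.8]
finger_gap: 59.9
grip_force: 0.0
```

```bash
python3 -c "
from h import *
goto(484,47.4,244,2.5)"
```

```text
shift [-1.4 -0.1  2.2] turn 0.4 t 12.35 F [0.1 0.6 0.8] gap 59.9 pos [485.4  47.3 246.2] [180.   -0.2   2.9]
```

Grip, then move 5.4 mm (about 2.4°).

step_arm:
  rows:
    - [[0,0,2],0]
    - [[0,0,2],0]
    - [[0,0,2],0]
    - [[0,0,2],0]
    - [[0,0,2],0]
    - [[0,-1.5,2],0.6]
    - [[0,-3,2],1.2]
    - [[0,-4.5,2],1.8]
    - [[0,-5.4,2],2.4]
    - [[0,-5.4,2],2.4]
    - [[0,-5.4,2],2.4]
  fingers: 0.15

```text
time: 13.45
tool_pos: [484.4, 53.1, 242.8]
tcp_rot: [180.0, -0.0, 0.5]
ft_force: [-1.1, -0.7, 6.3]
finger_gap: 23.2
grip_force: 22.0
```

step_arm:
  rows:
    - [[0,0,0],0]
    - [[0,0,0],0]
    - [[0,0,0],0]
    - [[0,0,0],0]
    - [[0,0,-40],0]
    - [[0,0,-80],0]
    - [[0,0,-115],0]
    - [[0,0,-115],0]
    - [[-40,40,-115],0]
    - [[-80,80,-115],0]
    - [[-80,130,-115],0]
    - [[-80,170,-115],0]
  fingers: 0.7

```text
time: 14.65
tool_pos: [404.5, -118.7, 357.3]
tcp_rot: [180.0, -0.1, 0.6]
ft_force: [0.8, 0.0, -0.0]
finger_gap: 60.0
grip_force: 0.0
```

```bash
python3 m.py 5; python3 m3.py 5
```

```text
14.75 [ 404.42328804 -122.91406269  356.3821989 ]
pics/top5f.png top 44 [250.  204.5] [483.3  52.5 275. ] -177.79
pics/scene5f.png scene 35 [269.43 140.94] [486.3  52.5 275. ] -177.75
scene pointer 240 pca -178.06626495277632 via hub -177.97291305075248 far -177.98769712369167
top pointer 232 pca -178.3357450910438 via hub -178.32559714495608 far -178.28789465341558
```

View pics/top5.png

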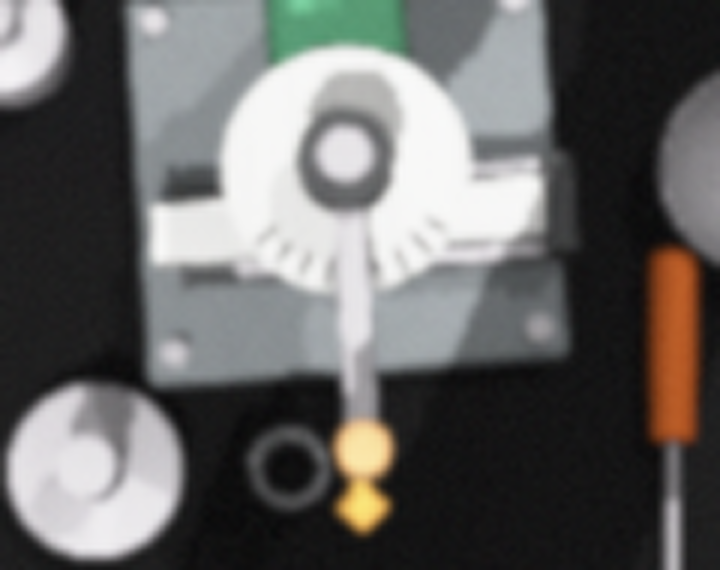

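The arm now covers the pointer: the post is at (364,448), the brass tip is unmoved at (363,505), and no brass shows on either side. The measured remainder is about 0.3° short. The bar is still against the stop, so I hand in.

```bash
python3 -c "
from bench import r
print(r.sense()['qd'].round(1), r.hand_in())"
```

```text
the job is handed in; nothing more can be done
[ 5.7 -0.2  0.2  2.7  1.3  6.2] None
```

I handed the job in: the bar is home against the end stop, the lever lines up with the pointer (measured about 0.3° short, not past it), and the gripper is open and clear of everything; no verdict came back.

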